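# Slide the lidded pan under the lamp bridge and home against its pins

## Robot

A 7-joint arm with a two-finger parallel gripper is mounted at the origin on a cart in front of the work surface, level with it; the furniture and walls round the work are solid. World frame = base frame: x ahead of the robot, y to its left, z up, the work surface at z = 0. Lengths are in m, angles in rad, forces in N, time in s.
With the tool pointing down it reaches from about 0.4 to 0.75 m from the base axis. Payload 19.5 kg.
Tool frame: the origin (TCP) lies at the very end of the fingers, on their centre line; the grasp point (between the pads) lies 19 mm behind it; z points along the fingers, x is the direction in which the jaws open and shut, and the axes are right-handed (so a half turn about z gives the same grasp; the last joint's range is limited). The gripper opens to 85 mm and grips with 20 to 120 N. Pads are 22 mm wide; open, the fingers measure 114 mm over their backs; the gripper's body (76 mm by 85 mm) begins 54 mm behind the grasp point. The pads swing forward as they close: fully open they stand 13 mm farther back than shut.
Start: joints at [-1.195, 0.707, -0.028, 1.485, 0.022, 0.951, -0.075], TCP at [0.233, 0.526, 0.231] pointing down, gripper open.
Joint ranges: [-2.71, 2.71], [-0.32, 2.16], [-1.57, 1.52], [0, 2.45], [-1.46, 4.6], [0, 2.02], [-2.83, 2.83]. Speed limits (rad/s): [1.89, 1.89, 2.57, 2.57, 3.01, 3.01, 3.01].

## Interface

Orientations are given as a rotation vector (axis times angle).
In Python, from plant import arm, viewer gives the robot as it stands.
- The arm moves only by the shell command python3 -m pendant 'ROWS' [OPENING]. ROWS is JSON, a list of rows, each an object of numbers: "tx", "ty", "tz": the shift along the tool's x, y, z in cm; "wx", "wy", "wz": the turn, a rotation vector about the tool's x, y, z in rad. In form: [{"tx": .., "ty": .., "tz": .., "wx": .., "wy": .., "wz": ..}, ...]. A call has 1 to 8 rows; each row shifts and turns the pose as measured when the row begins, along the tool's axes as they then stand; what a row does not reach is not made up. A row lasts 1/12 s, in which the tool goes at most 41.7 mm and 7.16 degrees, less where a joint would pass 70% of its speed; a pose out of reach is approached as far as the arm can. A call with a gripper value outside its range is refused whole. OPENING is the opening, from 0 (shut) to 1 (fully open), set as the call begins (- or left out, the last holds). The fingers move at their own pace and stop on an object; the grip force is fixed at half the most. Time passes only in rows, so rows that do not move let the fingers close. It gives the time, the measured TCP pose, the force and the opening at its end, in the units of the state.
- arm.observe(): the state, without advancing time (a new reading comes with each control period).
- viewer.camera(name): name is "scene" or "top" or "wrist"; returns (picture, depth): 420x560x3 uint8, red, green, blue; 420x560 float32, m along the optical axis (not along the pixel's ray), 0 where there is no reading.
- viewer.camera_model(name): a dict with "fx", "fy", "cx", "cy" (pixels), "pose" (4x4, takes a point from camera to world coordinates). Camera axes: x right, y up, looking along -z (the intrinsics and any distortion apply to the point x, -y, -z); pixel columns grow to the right and rows downward; lengths in m; the calibration is good to about 2 mm. A picture is of the moment at which its call begins: read the wrist's pose just before it. camera_model takes no time and is no camera call; for the wrist camera it gives the pose at the moment of the call.
- arm.sign_off(): hands the job in, once; it reports no verdict.
The state is a dict: "time": time; "q": joint angles; "qd": joint speeds; "joint_efforts": joint torques, N m; "position": TCP position; "tool_rot": TCP orientation; "contact_force": force on the tool from outside, world axes, zero at the start; "ft_torque": the same for the moment, N m; "grip_width": finger opening in m.
Only numpy, scipy, OpenCV 4.12 (cv2) and the standard library are available. Lean on these libraries where they do the work, as an engineer would, in place of code of your own. Each camera call takes 0.05 s, during which the arm holds its last target. There are 200 camera calls.

## Task

On the warming plate, slide the lidded pan from the single-ring mark, under the lamp bridge, to the double-ring mark, and bring its side gently up against both locating pins there, its handles still pointing roughly along the plate. Keep the pan flat on the plate all the way (never lift or tip it), do not knock the bridge, and leave the timer, the objective and the dropper bottle where they stand.

Things in the scene. Friction and masses are not known exactly. Their poses are not given: they have to be found in the camera images.
- plate: fixed warming plate, 230 (x) x 360 (y) x 20 mm, light grey with a dark grey metal top. Origin at the centre of its underside, on the desk; the top is 20 mm above. Its y axis runs along its length (the sliding direction, through both marks), x across it, away from the robot.
- bridge: fixed white lamp bridge across the middle of the plate. Its frame is that of the plate (origin under the plate's centre, same axes). A crossbar along x, 236 mm long, 26 mm wide in y, from 78 to 112 mm above the origin (58 to 92 mm above the plate top), on two posts of 12 mm diameter at x = -105 and +105 mm. The pan fits under it; a gripper holding a handle does not.
- wait_place: mark where the pan stands at the start: a single flat white ring of 124 mm diameter on the plate top. Origin at the ring's centre, on the plate top, 105 mm from the plate's centre along the plate's y axis, at either end.
- heat_place: mark where the pan shall go, 105 mm from the plate centre at the other end: double flat white ring (124 and 138 mm diameter). Origin at its centre on the plate top; axes as the plate's. Two upright steel pins, 10 mm diameter, 22 mm high, at x = +46, y = +-38.5 mm, touch the pan's side when it is centred; to slide past the nearer pin along y the pan's centre must be at x below -17 mm.
- pan: round lidded steel pan, 110 mm diameter, 43 mm high, about 0.5 kg (varies), solid closed lid. Origin at the centre of its underside. Two black straight bar handles along its y axis: each 14 mm wide (x), 10 mm high, centred 30 mm above the origin, reaching from 55 to 100 mm from the axis (overall 200 mm).
- timer: bystander: black timer lying flat, 62 x 62 x 18 mm, behind the plate. Origin at the centre of its underside.
- objective: bystander: microscope objective standing, 35 mm diameter, 50 mm high, behind the plate. Origin at the centre of its underside.
- dropper: bystander: small dropper bottle standing, 27 mm diameter, 68 mm high, behind the plate. Origin at the centre of its underside.

How it is judged:
By the outcome, as a careful person would: the job done as asked, in the order asked, and still so for the second after the job is handed in, with the robot touching nothing.
It also fails if it takes over 48 s, if anything falls off the work surface, if the arm or the gripper's body presses on something with over 40 N, if the wrist force passes 120 N, or if a joint passes its speed limit or range.

## Working session

There is one attempt and no reset: what is moved stays moved. The work goes in short steps, Python scripts to look and compute and a shell command to move; the robot and the scene stay as the last step left them, time stands still between calls to the robot, and variables do not carry over. Pictures are saved under pics/ and viewed, about 8 in all and at most 12, crops included, and the job is handed in when it is done.

```bash
mkdir -p pics; ls; python3 - <<'E'
from plant import arm, viewer
import cv2,numpy as np
s=arm.observe();print(s)
ims=[]
for n in("top","scene"):
    p,d=viewer.camera(n);np.savez(f"/tmp/{n}.npz",p=p,d=d)
    m=viewer.camera_model(n);print(n,m)
    cv2.imwrite(f"pics/{n}0.png",p[...,::-1])
E
```

```text
pics
{'time': 0.0, 'q': array([-1.19471211,  0.70705666, -0.02764121,  1.48497453,  0.02198183,
        0.95093778, -0.07549266]), 'qd': array([-0.00016086,  0.00141169, -0.00108422, -0.00080264,  0.00070334,
       -0.00153876,  0.0016159 ]), 'joint_efforts': array([-4.11404244e-04, -8.83210373e+01,  1.23463321e+00, -2.36158437e+01,
        1.69098662e-02,  6.65525949e-03, -7.74163112e-06]), 'position': array([0.23317789, 0.52531035, 0.23085962]), 'tool_rot': array([ 2.63331659e+00,  1.71217377e+00, -1.41126078e-03]), 'contact_force': array([ 0.15078403, -0.48144991,  0.72281236]), 'ft_torque': array([-0.01515421, -0.04387023,  0.04124961]), 'grip_width': 0.08537740837162888}
top {'fx': 437.0265543906768, 'fy': 437.0265543906768, 'cx': 275.2175732189701, 'cy': 211.7900913500038, 'pose': array([[-0.00687787,  0.98642138, -0.16409008,  0.48944844],
       [-0.99997413, -0.00643916,  0.00320538,  0.16371625],
       [ 0.00210526,  0.16410789,  0.98644015,  0.89318979],
       [ 0.        ,  0.        ,  0.        ,  1.        ]])}
scene {'fx': 533.4695665058229, 'fy': 533.4695665058229, 'cx': 286.6891838678851, 'cy': 213.97565560575717, 'pose': array([[ 0.88298248,  0.32912804, -0.33468891,  0.29986796],
       [-0.46936659,  0.6098265 , -0.6385974 , -0.43867238],
       [-0.00607815,  0.72096211,  0.69294783,  0.68150099],
       [ 0.        ,  0.        ,  0.        ,  1.        ]])}
```

View pics/top0.png

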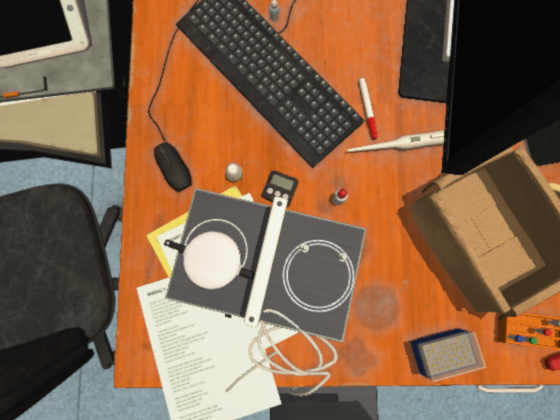

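View pics/scene0.png

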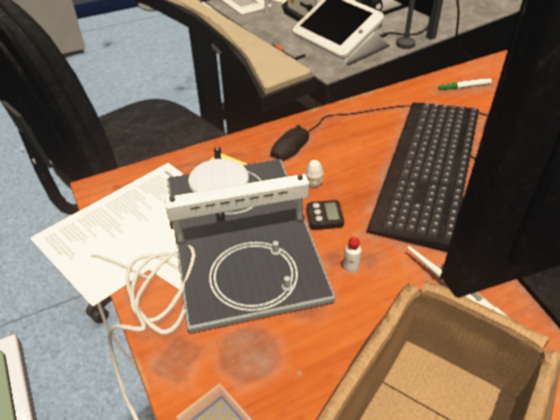

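The top view shows the pan (lid at about 212,260) near the left-hand single ring, set towards the robot. The bridge runs from (280,200) to (250,322), and the double ring is at (319,275) with pins at (305,248) and (343,257). The scene view agrees: the far side is clear and the bystanders stand behind the plate.

```bash
cat > h.py <<'E'
import numpy as np,cv2
from scipy.spatial.transform import Rotation as R
def pts(m,d):
    v,u=np.mgrid[:d.shape[0],:d.shape[1]]
    c=np.stack([(u-m["cx"])/m["fx"]*d,-(v-m["cy"])/m["fy"]*d,-d],-1)
    return c@m["pose"][:3,:3].T+m["pose"][:3,3]
def ray(m,uv,z):
    uv=np.atleast_2d(uv).astype(float)
    c=np.stack([(uv[:,0]-m["cx"])/m["fx"],-(uv[:,1]-m["cy"])/m["fy"],-np.ones(len(uv))],-1)@m["pose"][:3,:3].T
    o=m["pose"][:3,3];return o+c*((z-o[2])/c[:,2])[:,None]
def pan_top(m,p,d):
    """lid centre (xy) and the elongate direction of handle points"""
    P=pts(m,d);lum=p.astype(int).min(-1)
    roi=np.hypot(P[...,0]-PL[0],P[...,1]-PL[1])<.2
    lid=((lum>150)&roi&(P[...,2]>.05)&(P[...,2]<.075)).astype(np.uint8)
    n,l,st,_=cv2.connectedComponentsWithStats(lid);k=1+st[1:,4].argmax()
    cs,_=cv2.findContours((l==k).astype(np.uint8),0,1);c=max(cs,key=len)[:,0]
    w=ray(m,c,.063)
    hd=(p.max(-1)<60)&roi&(P[...,2]>.044)&(P[...,2]<.064)
    return w,P[hd],st[k]
PL=[0.,0.]
E
python3 - <<'E'
import h,numpy as np,cv2
from plant import viewer
m=viewer.camera_model("top");z=np.load("/tmp/top.npz");p,d=z["p"],z["d"]
P=h.pts(m,d);Z=P[...,2]
print("desk z",Z[330:360,370:390].mean(),"plate z",Z[210:220,320:350].mean(),"lid z",Z[255:265,205:215].mean())
sat=p.max(-1).astype(int)-p.min(-1)
b=((sat<40)&(p.min(-1)>150)&(Z>.095)&(Z<.125)).astype(np.uint8)
b[:180]=0;b[340:]=0;b[:,:220]=0;b[:,320:]=0
cs,_=cv2.findContours(b,0,1);c=max(cs,key=cv2.contourArea)[:,0]
w=h.ray(m,c,.112)[:,:2];r=cv2.minAreaRect((w*1000).astype(np.float32));print("bridge",r)
# plate top
pl=((abs(Z-.02)<.006)&(p.max(-1)<120)).astype(np.uint8);pl[:180]=0;pl[350:]=0;pl[:,:150]=0;pl[:,380:]=0
pl=cv2.morphologyEx(pl,cv2.MORPH_OPEN,np.ones((3,3)))
cs,_=cv2.findContours(pl,0,1);c=np.concatenate([x[:,0] for x in cs if cv2.contourArea(x)>300])
r2=cv2.minAreaRect((h.ray(m,c,.02)[:,:2]*1000).astype(np.float32));print("plate",r2)
h.PL[:]=[r[0][0]/1000,r[0][1]/1000]
# double ring outer
ri=((p.min(-1)>140)&(sat<40)&(Z<.028)&(Z>.01)).astype(np.uint8);ri[:230]=0;ri[320:]=0;ri[:,:278]=0;ri[:,360:]=0
q=np.argwhere(ri)[:,::-1];W=h.ray(m,q,.02)[:,:2]*1000
print("ring",cv2.minEnclosingCircle(W.astype(np.float32)),len(q))
w,H,st=h.pan_top(m,p,d)
print("lid",cv2.minEnclosingCircle((w[:,:2]*1000).astype(np.float32)),(w[:,:2]*1000).min(0),(w[:,:2]*1000).max(0),st)
c=np.array(cv2.minEnclosingCircle((w[:,:2]*1000).astype(np.float32))[0])
H=H[:,:2]*1000;dist=np.hypot(*(H-c).T);H=H[(dist<110)&(dist>58)]
for s in(1,-1):
    k=H[(H-c)[:,1]*s>0];print(s,len(k),k.mean(0),np.median(k,0),k.min(0),k.max(0))
E
```

```text
desk z 0.005114789063760625 plate z 0.007644629364548482 lid z 0.06406681790001001
bridge ((533.067138671875, 178.8170166015625), (25.711429595947266, 234.68382263183594), 76.41099548339844)
plate ((532.6386108398438, 179.32662963867188), (350.6209716796875, 225.23883056640625), 76.12013244628906)
ring ((487.48577880859375, 75.72857666015625), 97.90800476074219) 881
lid ((535.9619140625, 281.2781982421875), 56.21967315673828) [483.75654795 226.28186154] [589.25869788 336.27456274] [ 183  232   59   57 2539]
1 78 [563.54602691 351.47018281] [563.59870768 350.56204058] [553.83191129 338.2614924 ] [573.22304083 373.28252467]
-1 95 [511.28978363 214.51828077] [511.34222599 213.5317221 ] [501.89605817 202.06520925] [518.89902789 228.68814885]
```

```bash
cat >> h.py <<'E'
C=np.array([533.,179.]);PY=np.array([.2365,.9716]);PX=np.array([.9716,-.2365])
def plan(xy=None,z=None,ang=None):
    """print the tool-axis shift (cm) and wz to reach TCP world xy,z (mm), jaw axis angle ang (deg, mod 180)"""
    from plant import arm
    s=arm.observe();Rm=R.from_rotvec(s["tool_rot"]).as_matrix();p=s["position"]*1000
    t=np.array([*(p[:2] if xy is None else xy),p[2] if z is None else z])
    a=np.degrees(np.arctan2(Rm[1,0],Rm[0,0]));q=p[:2]-C
    print("t %.2f TCP"%s["time"],p.round(1),"plate xy",(q@PX).round(1),(q@PY).round(1),"jaw %.1f"%a,"tilt",np.degrees(Rm[:2,2]).round(2),"grip %.1f"%(s["grip_width"]*1000),"F",s["contact_force"].round(1),"q1,q7",s["q"][[0,6]].round(2))
    print("shift cm",(Rm.T@(t-p)/10).round(2),"wz",None if ang is None else round(-np.radians((ang-a+90)%180-90),3))
def pl(x,y): return C+x*PX+y*PY
E
python3 -m pendant '[{"ty":3.8,"tx":-0.15,"tz":1},{"ty":3.8,"tx":-0.15,"tz":1},{"ty":3.8,"tx":-0.15,"tz":1},{"ty":3.8,"tx":-0.15,"tz":1},{"ty":3.8,"tx":-0.15,"tz":1},{"ty":3.8,"tx":-0.15,"tz":1},{"ty":3.8,"tx":-0.15,"tz":1},{"ty":3.8,"tx":-0.15,"tz":1}]' 0.6
python3 -c "
import h;h.plan((566.8,361.4),120,-20.9)"
```

```text
t 0.10 TCP [233.2 525.3 230.9] plate xy -373.2 265.6 jaw 66.1 tilt [-0.02 -0.05] grip 85.3 F [-0.2 -0.6  0.3] q1,q7 [-1.19 -0.08]
shift cm [-1.44 37.14 11.09] wz 1.518invalid input at $[0]: expected keys tx, ty, tz, wx, wy, wz
```

```bash

python3 -m pendant '[{"tx":-0.15,"ty":3.8,"tz":1,"wx":0,"wy":0,"wz":0},{"tx":-0.15,"ty":3.8,"tz":1,"wx":0,"wy":0,"wz":0},{"tx":-0.15,"ty":3.8,"tz":1,"wx":0,"wy":0,"wz":0},{"tx":-0.15,"ty":3.8,"tz":1,"wx":0,"wy":0,"wz":0},{"tx":-0.15,"ty":3.8,"tz":1,"wx":0,"wy":0,"wz":0},{"tx":-0.15,"ty":3.8,"tz":1,"wx":0,"wy":0,"wz":0},{"tx":-0.15,"ty":3.8,"tz":1,"wx":0,"wy":0,"wz":0},{"tx":-0.15,"ty":3.8,"tz":1,"wx":0,"wy":0,"wz":0}]' 0.6
python3 -c "
import h;h.plan((566.8,361.4),120,-20.9)"
```

```text
time: 0.77
position: [0.509, 0.3923, 0.1464]
tool_rot: [-2.616, -1.73, 0.005]
contact_force: [0.3, 0.7, 1.3]
grip_width: 0.0513
t 0.77 TCP [509.  392.3 146.4] plate xy -73.8 201.5 jaw 66.9 tilt [-0.31  0.15] grip 51.3 F [0.3 0.7 1.3] q1,q7 [-0.67  0.4 ]
shift cm [-0.58  6.55  2.6 ] wz 1.533
```

```bash

python3 -m pendant '[{"tx":0,"ty":3,"tz":0,"wx":0,"wy":0,"wz":0.12},{"tx":0,"ty":3,"tz":0,"wx":0,"wy":0,"wz":0.12},{"tx":0,"ty":0,"tz":0,"wx":0,"wy":0,"wz":0.124},{"tx":0,"ty":0,"tz":0,"wx":0,"wy":0,"wz":0.124},{"tx":0,"ty":0,"tz":0,"wx":0,"wy":0,"wz":0.124},{"tx":0,"ty":0,"tz":0,"wx":0,"wy":0,"wz":0.124},{"tx":0,"ty":0,"tz":0,"wx":0,"wy":0,"wz":0.124},{"tx":0,"ty":0,"tz":0,"wx":0,"wy":0,"wz":0.124}]' 0.6
python3 -m pendant '[{"tx":0,"ty":0,"tz":0,"wx":0,"wy":0,"wz":0.124},{"tx":0,"ty":0,"tz":0,"wx":0,"wy":0,"wz":0.124},{"tx":0,"ty":0,"tz":0,"wx":0,"wy":0,"wz":0.124},{"tx":0,"ty":0,"tz":0,"wx":0,"wy":0,"wz":0.124},{"tx":0,"ty":0,"tz":0,"wx":0,"wy":0,"wz":0.07}]'
python3 - <<'E'
import h,cv2
from plant import viewer
h.plan((566.8,361.4),120,-20.9)
p,d=viewer.camera("wrist");cv2.imwrite("pics/w1.png",p[...,::-1])
m=viewer.camera_model("wrist");print(m["pose"].round(3))
E
```

```text
time: 1.43
position: [0.5725, 0.3526, 0.1387]
tool_rot: [3.125, 0.27, -0.016]
contact_force: [-1.1, -0.3, -0.1]
grip_width: 0.0513
time: 1.85
position: [0.5716, 0.3523, 0.1368]
tool_rot: [3.068, -0.629, -0.017]
contact_force: [0.3, 0.3, -0.6]
grip_width: 0.0512
t 1.85 TCP [571.6 352.3 136.8] plate xy -3.5 177.5 jaw -23.2 tilt [-0.73 -0.41] grip 51.2 F [ 0.3  0.3 -0.6] q1,q7 [-0.73 -0.77]
shift cm [-0.79 -0.67  1.68] wz -0.04
[[ 0.918  0.375  0.13   0.603]
 [-0.396  0.874  0.28   0.422]
 [-0.009 -0.308  0.951  0.277]
 [ 0.     0.     0.     1.   ]]
```

View pics/w1.png

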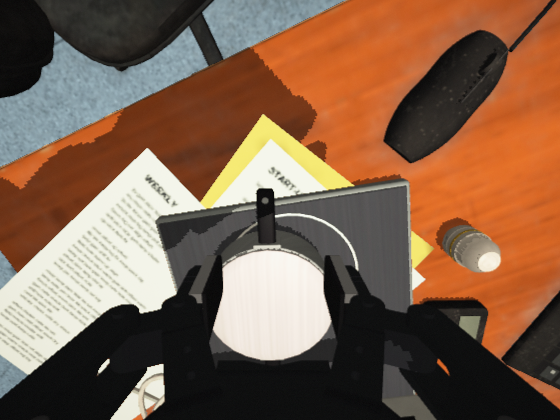

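The wrist view shows the free handle from (265,190) to (266,243), lying between the fingers' columns and nearly parallel to the fingers' midline.

```bash
python3 - <<'E'
import h,numpy as np
from plant import viewer
m=viewer.camera_model("wrist")
w=h.ray(m,[(265,190),(266,243)],.055)[:,:2]*1000
print(w.round(1));d=w[0]-w[1];d/=np.hypot(*d);print("handle axis ang jaw",np.degrees(np.arctan2(-d[0],d[1])))
h.plan(w[0]-14*d,60,-20.9)
h.plan(w[0]-14*d,31,-20.9)
E
```

```text
[[573.8 372.7]
 [557.2 333.1]]
handle axis ang jaw -22.74936011423184
t 1.90 TCP [571.5 352.4 136.7] plate xy -3.6 177.5 jaw -23.4 tilt [-0.74 -0.41] grip 51.3 F [-0.4 -0.4 -0.7] q1,q7 [-0.73 -0.78]
shift cm [-0.52 -0.65  7.67] wz -0.043
t 1.90 TCP [571.5 352.4 136.7] plate xy -3.6 177.5 jaw -23.4 tilt [-0.74 -0.41] grip 51.3 F [-0.4 -0.4 -0.7] q1,q7 [-0.73 -0.78]
shift cm [-0.49 -0.68 10.57] wz -0.043
```

```bash
sed -i 's|    print("shift cm"|    print("tilt fix wx,wy",round(Rm[2,1],4),round(-Rm[2,0],4))\n    print("shift cm"|' h.py
python3 -m pendant '[{"tx":-0.25,"ty":-0.3,"tz":1,"wx":0,"wy":0,"wz":-0.02},{"tx":-0.25,"ty":-0.3,"tz":2,"wx":0,"wy":0,"wz":0},{"tx":0,"ty":0,"tz":2,"wx":0,"wy":0,"wz":0},{"tx":0,"ty":0,"tz":2,"wx":0,"wy":0,"wz":0},{"tx":0,"ty":0,"tz":0,"wx":0,"wy":0,"wz":0}]' 0.4
python3 -c "
import h;h.plan((568.4,359.8),32,-22)"
```

```text
time: 2.32
position: [0.567, 0.3608, 0.0612]
tool_rot: [3.079, -0.573, -0.02]
contact_force: [-0.8, -0.5, -0.9]
grip_width: 0.0345
t 2.32 TCP [567.  360.8  61.2] plate xy -10.0 184.7 jaw -21.1 tilt [-0.8  -0.39] grip 34.5 F [-0.8 -0.5 -0.9] q1,q7 [-0.73 -0.74]
tilt fix wx,wy 0.0114 0.0106
shift cm [0.2  0.01 2.91] wz 0.016
```

```bash

python3 -m pendant '[{"tx":0.1,"ty":0,"tz":1,"wx":0.011,"wy":0.01,"wz":0.01},{"tx":0.1,"ty":0,"tz":1,"wx":0,"wy":0,"wz":0},{"tx":0,"ty":0,"tz":0.9,"wx":0,"wy":0,"wz":0},{"tx":0,"ty":0,"tz":0,"wx":0,"wy":0,"wz":0}]'
python3 -c "
import h;h.plan((568.4,359.8),32,-22)"
```

```text
time: 2.65
position: [0.5683, 0.3606, 0.0303]
tool_rot: [3.088, -0.575, -0.003]
contact_force: [-0.0, -1.2, -0.6]
grip_width: 0.0343
t 2.65 TCP [568.3 360.6  30.3] plate xy -8.6 184.8 jaw -21.1 tilt [-0.11 -0.01] grip 34.3 F [-0.  -1.2 -0.6] q1,q7 [-0.72 -0.72]
tilt fix wx,wy 0.0008 0.0018
shift cm [ 0.03  0.07 -0.17] wz 0.016
```

```bash

python3 -m pendant '[{"tx":0,"ty":0,"tz":0,"wx":0,"wy":0,"wz":0},{"tx":0,"ty":0,"tz":0,"wx":0,"wy":0,"wz":0},{"tx":0,"ty":0,"tz":0,"wx":0,"wy":0,"wz":0},{"tx":0,"ty":0,"tz":0,"wx":0,"wy":0,"wz":0},{"tx":0,"ty":0,"tz":0,"wx":0,"wy":0,"wz":0},{"tx":0,"ty":0,"tz":0,"wx":0,"wy":0,"wz":0}]' 0
python3 -c "
import h;h.plan(None,30.5,-22)"
```

```text
time: 3.15
position: [0.5688, 0.3608, 0.0321]
tool_rot: [-3.089, 0.572, 0.003]
contact_force: [-0.1, -0.4, -3.1]
grip_width: 0.0127
t 3.15 TCP [568.8 360.8  32.1] plate xy -8.2 185.1 jaw -21.0 tilt [-0.11  0.02] grip 12.7 F [-0.1 -0.4 -3.1] q1,q7 [-0.72 -0.72]
tilt fix wx,wy 0.0003 0.0019
shift cm [ 0.   -0.    0.16] wz 0.018
```

```bash

python3 -m pendant '[{"tx":0,"ty":0.2,"tz":0.15,"wx":0,"wy":0,"wz":0},{"tx":0,"ty":0.4,"tz":0.05,"wx":0,"wy":0,"wz":-0.02},{"tx":0,"ty":0.5,"tz":0,"wx":0,"wy":0,"wz":-0.02}]' 0
python3 -c "
import h;h.plan(h.pl(-24,77),30.5,-13.7)"
```

```text
time: 3.4
position: [0.5652, 0.3524, 0.0309]
tool_rot: [-3.097, 0.504, 0.0]
contact_force: [-0.2, 1.1, -0.5]
grip_width: 0.013
t 3.40 TCP [565.2 352.4  30.9] plate xy -9.7 176.1 jaw -18.5 tilt [0.04 0.22] grip 13.0 F [-0.2  1.1 -0.5] q1,q7 [-0.71 -0.67]
tilt fix wx,wy -0.0038 0.0006
shift cm [-0.59 10.   -0.  ] wz -0.084
```

```bash

python3 -m pendant '[{"tx":-0.1,"ty":0.8,"tz":0.03,"wx":-0.003,"wy":0,"wz":-0.014},{"tx":-0.1,"ty":0.8,"tz":0.02,"wx":0,"wy":0,"wz":-0.014},{"tx":-0.1,"ty":0.8,"tz":0.02,"wx":0,"wy":0,"wz":-0.014},{"tx":-0.1,"ty":0.8,"tz":0.02,"wx":0,"wy":0,"wz":-0.014}]' 0
python3 -c "
import h;h.plan(h.pl(-24,77),30.5,-13.7)"
```

```text
time: 3.73
position: [0.5517, 0.3225, 0.0308]
tool_rot: [-3.112, 0.403, -0.003]
contact_force: [0.6, 2.6, -0.6]
grip_width: 0.0127
t 3.73 TCP [551.7 322.5  30.8] plate xy -15.7 143.9 jaw -14.8 tilt [0.14 0.21] grip 12.7 F [ 0.6  2.6 -0.6] q1,q7 [-0.68 -0.58]
tilt fix wx,wy -0.0042 -0.0015
shift cm [-0.7  6.7 -0. ] wz -0.018
```

```bash

python3 -m pendant '[{"tx":-0.12,"ty":0.8,"tz":0.02,"wx":-0.003,"wy":-0.001,"wz":-0.006},{"tx":-0.12,"ty":0.8,"tz":0.02,"wx":0,"wy":0,"wz":-0.006},{"tx":-0.12,"ty":0.8,"tz":0.02,"wx":0,"wy":0,"wz":-0.006},{"tx":-0.12,"ty":0.8,"tz":0.02,"wx":0,"wy":0,"wz":0}]' 0
python3 - <<'E'
import h,cv2
from plant import viewer
h.plan(h.pl(-24,77),30.5,-13.7)
p,d=viewer.camera("scene");cv2.imwrite("pics/s2.png",p[100:400,100:400][...,::-1].repeat(2,0).repeat(2,1))
E
```

```text
time: 4.07
position: [0.5387, 0.2905, 0.0308]
tool_rot: [-3.118, 0.364, -0.004]
contact_force: [1.6, 2.5, -0.1]
grip_width: 0.0127
t 4.07 TCP [538.7 290.5  30.8] plate xy -20.9 109.7 jaw -13.3 tilt [0.16 0.13] grip 12.7 F [ 1.6  2.5 -0.1] q1,q7 [-0.64 -0.51]
tilt fix wx,wy -0.0028 -0.0022
shift cm [-0.34  3.27  0.02] wz 0.007
```

View pics/s2.png

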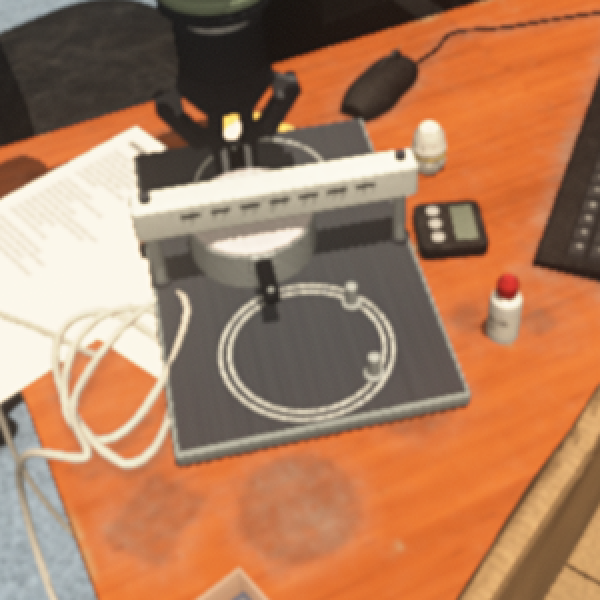

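The scene crop shows the pan flat and passing under the bridge. Its leading handle is out at (268,285), and there is room between the gripper and the crossbar.

```bash

python3 -m pendant '[{"tx":-0.1,"ty":0.8,"tz":0.02,"wx":-0.002,"wy":-0.001,"wz":0.004},{"tx":-0.1,"ty":0.8,"tz":0.02,"wx":0,"wy":0,"wz":0},{"tx":-0.1,"ty":0.8,"tz":0.02,"wx":0,"wy":0,"wz":0},{"tx":-0.1,"ty":0.6,"tz":0.02,"wx":0,"wy":0,"wz":0},{"tx":0,"ty":0,"tz":0,"wx":0,"wy":0,"wz":0}]' 0
python3 -c "
import h;h.plan(h.pl(-24,77),30.5,-13.7)"
```

```text
time: 4.53
position: [0.5273, 0.2585, 0.0308]
tool_rot: [-3.119, 0.368, -0.004]
contact_force: [0.0, -2.0, -1.1]
grip_width: 0.0131
t 4.53 TCP [527.3 258.5  30.8] plate xy -24.3 75.9 jaw -13.5 tilt [0.16 0.03] grip 13.1 F [ 0.  -2.  -1.1] q1,q7 [-0.6  -0.47]
tilt fix wx,wy -0.0012 -0.0026
shift cm [ 0.03 -0.11  0.03] wz 0.004
```

```bash

python3 -m pendant '[{"tx":0,"ty":0,"tz":0,"wx":0,"wy":0,"wz":0},{"tx":0,"ty":0,"tz":0,"wx":0,"wy":0,"wz":0},{"tx":0,"ty":0,"tz":0,"wx":0,"wy":0,"wz":0},{"tx":0,"ty":0,"tz":-1,"wx":0,"wy":0,"wz":0},{"tx":0,"ty":-0.2,"tz":-3,"wx":0,"wy":0,"wz":0},{"tx":0,"ty":-0.2,"tz":-4,"wx":0,"wy":0,"wz":0},{"tx":0,"ty":0,"tz":-4,"wx":0,"wy":0,"wz":0},{"tx":0,"ty":0,"tz":-3,"wx":0,"wy":0,"wz":0}]' 0.4
python3 -c "
import h;h.plan(h.pl(-24,-96),150,-13.7)"
```

```text
time: 5.2
position: [0.5251, 0.2613, 0.1826]
tool_rot: [3.113, -0.368, -0.011]
contact_force: [0.3, 0.3, 0.3]
grip_width: 0.0341
t 5.20 TCP [525.1 261.3 182.6] plate xy -27.1 78.1 jaw -13.5 tilt [-0.44 -0.34] grip 34.1 F [0.3 0.3 0.3] q1,q7 [-0.65 -0.53]
tilt fix wx,wy 0.0075 0.006
shift cm [ 0.26 17.38  3.39] wz 0.004
```

```bash

python3 -m pendant '[{"tx":0.05,"ty":3.5,"tz":0,"wx":0.007,"wy":0.006,"wz":0},{"tx":0.05,"ty":3.5,"tz":0,"wx":0,"wy":0,"wz":0},{"tx":0.05,"ty":3.5,"tz":0,"wx":0,"wy":0,"wz":0},{"tx":0.05,"ty":3.5,"tz":0,"wx":0,"wy":0,"wz":0},{"tx":0.05,"ty":3.5,"tz":0,"wx":0,"wy":0,"wz":0},{"tx":0,"ty":0,"tz":0,"wx":0,"wy":0,"wz":0}]' 0.4
python3 - <<'E'
import h,cv2
from plant import viewer
h.plan(h.pl(-24,-96),60,-13.7)
p,d=viewer.camera("scene");cv2.imwrite("pics/s3.png",p[120:370,130:380][...,::-1].repeat(2,0).repeat(2,1))
p,d=viewer.camera("wrist");cv2.imwrite("pics/w3.png",p[...,::-1])
E
```

```text
time: 5.7
position: [0.4874, 0.0876, 0.1937]
tool_rot: [-3.114, 0.357, -0.021]
contact_force: [0.6, -1.8, 0.5]
grip_width: 0.0346
t 5.70 TCP [487.4  87.6 193.7] plate xy -22.7 -99.6 jaw -13.1 tilt [0.82 0.33] grip 34.6 F [ 0.6 -1.8  0.5] q1,q7 [-0.36 -0.24]
tilt fix wx,wy -0.0089 -0.0127
shift cm [-0.3  -0.25 13.37] wz 0.011
```

View pics/s3.png

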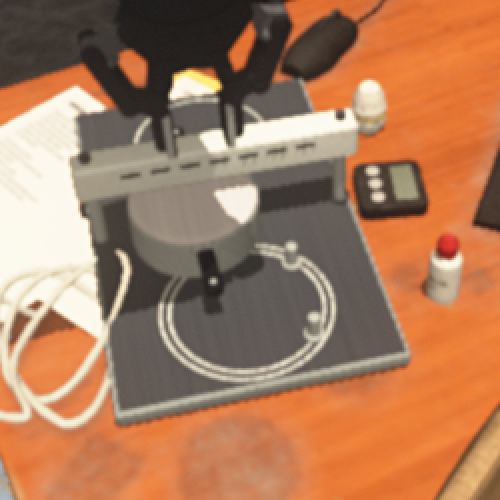

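View pics/w3.png

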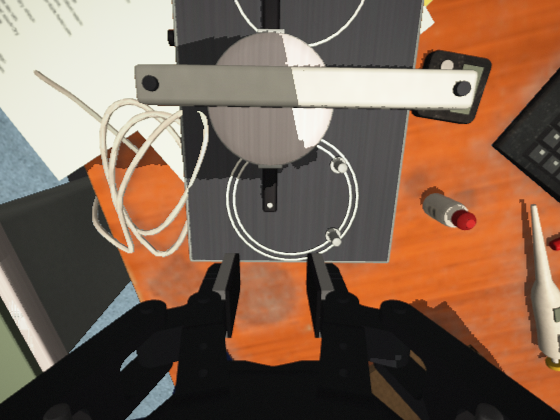

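The wrist view shows the leading handle from (270,168) to (270,211), pin tops near (341,166) and (335,236), and the ring clear. The scene crop shows the pan flat and clear of the near pin.

```bash
python3 - <<'E'
import h,numpy as np
from plant import viewer
m=viewer.camera_model("wrist")
f=lambda w:np.stack([(w-h.C)@h.PX,(w-h.C)@h.PY],-1).round(1)
w=h.ray(m,[(270,211),(270,170)],.055)[:,:2]*1000
print("handle tip/root plate",f(w),w.round(1))
print("pins",f(h.ray(m,[(341,166),(335,236)],.042)[:,:2]*1000))
print("ring l/r/b",f(h.ray(m,[(227,198),(357,198),(292,259)],.02)[:,:2]*1000))
h.plan(w[0]+14*h.PY,100,-13.7)
E
```

```text
handle tip/root plate [[ -23.4 -106.6]
 [ -23.8  -67.3]] [[485.1  81. ]
 [493.9 119.3]]
pins [[  44.3  -64.7]
 [  43.7 -136.6]]
ring l/r/b [[ -68.7 -103.3]
 [  69.2 -101.7]
 [   2.3 -173.4]]
t 5.80 TCP [488.4  92.8 193.5] plate xy -22.9 -94.3 jaw -12.8 tilt [0.85 0.49] grip 34.2 F [ 0.6  0.5 -0.2] q1,q7 [-0.37 -0.25]
tilt fix wx,wy -0.0116 -0.0126
shift cm [-0.16 -0.06  9.35] wz 0.015
```

```bash

python3 -m pendant '[{"tx":-0.15,"ty":0,"tz":2,"wx":-0.011,"wy":-0.012,"wz":0.01},{"tx":0,"ty":0,"tz":3,"wx":0,"wy":0,"wz":0},{"tx":0,"ty":0,"tz":3,"wx":0,"wy":0,"wz":0},{"tx":0,"ty":0,"tz":3,"wx":0,"wy":0,"wz":0},{"tx":0,"ty":0,"tz":1.5,"wx":0,"wy":0,"wz":0},{"tx":0,"ty":0,"tz":0,"wx":0,"wy":0,"wz":0}]' 0.4
python3 -c "
import h;h.plan(h.pl(-23.5,-93),31,-13.7)"
```

```text
time: 6.3
position: [0.4903, 0.1012, 0.0661]
tool_rot: [-3.116, 0.355, -0.01]
contact_force: [0.2, 0.3, -0.2]
grip_width: 0.0341
t 6.30 TCP [490.3 101.2  66.1] plate xy -23.1 -85.7 jaw -13.0 tilt [0.39 0.28] grip 34.1 F [ 0.2  0.3 -0.2] q1,q7 [-0.33 -0.21]
tilt fix wx,wy -0.0063 -0.0054
shift cm [-0.07  0.75  3.5 ] wz 0.012
```

```bash

python3 -m pendant '[{"tx":-0.05,"ty":0.75,"tz":0.7,"wx":-0.006,"wy":-0.005,"wz":0.012},{"tx":0,"ty":0,"tz":1,"wx":0,"wy":0,"wz":0},{"tx":0,"ty":0,"tz":1,"wx":0,"wy":0,"wz":0},{"tx":0,"ty":0,"tz":0.75,"wx":0,"wy":0,"wz":0},{"tx":0,"ty":0,"tz":0,"wx":0,"wy":0,"wz":0}]' 0.4
python3 -c "
import h;h.plan(h.pl(-23.5,-93),31,-13.7)"
```

```text
time: 6.72
position: [0.4894, 0.0959, 0.0308]
tool_rot: [-3.118, 0.371, -0.004]
contact_force: [0.6, 0.2, 0.2]
grip_width: 0.034
t 6.72 TCP [489.4  95.9  30.8] plate xy -22.7 -91.0 jaw -13.6 tilt [0.16 0.06] grip 34.0 F [0.6 0.2 0.2] q1,q7 [-0.31 -0.2 ]
tilt fix wx,wy -0.0016 -0.0025
shift cm [-0.08  0.2  -0.02] wz 0.002
```

```bash

python3 -m pendant '[{"tx":-0.04,"ty":0.1,"tz":0,"wx":-0.001,"wy":-0.002,"wz":0},{"tx":0,"ty":0,"tz":0,"wx":0,"wy":0,"wz":0},{"tx":0,"ty":0,"tz":0,"wx":0,"wy":0,"wz":0},{"tx":0,"ty":0,"tz":0,"wx":0,"wy":0,"wz":0},{"tx":0,"ty":0,"tz":0,"wx":0,"wy":0,"wz":0},{"tx":0,"ty":0,"tz":0,"wx":0,"wy":0,"wz":0}]' 0
python3 -c "
import h;h.plan(h.pl(-23.5,-188),30.8,-13.7)"
```

```text
time: 7.22
position: [0.4889, 0.0952, 0.0319]
tool_rot: [-3.119, 0.371, -0.001]
contact_force: [0.1, 0.5, -2.1]
grip_width: 0.0128
t 7.22 TCP [488.9  95.2  31.9] plate xy -23.1 -91.8 jaw -13.6 tilt [0.05 0.05] grip 12.8 F [ 0.1  0.5 -2.1] q1,q7 [-0.31 -0.2 ]
tilt fix wx,wy -0.0011 -0.0006
shift cm [-0.07  9.62  0.1 ] wz 0.003
```

```bash

python3 -m pendant '[{"tx":-0.03,"ty":0.5,"tz":0.12,"wx":0,"wy":0,"wz":0},{"tx":-0.03,"ty":0.8,"tz":0.02,"wx":0,"wy":0,"wz":0},{"tx":0,"ty":0.8,"tz":0.02,"wx":0,"wy":0,"wz":0},{"tx":0,"ty":0.8,"tz":0.02,"wx":0,"wy":0,"wz":0},{"tx":0,"ty":0.8,"tz":0.02,"wx":0,"wy":0,"wz":0}]' 0
python3 -c "
import h;h.plan(h.pl(-23.5,-187),30.8,-13.7)"
```

```text
time: 7.63
position: [0.4806, 0.0595, 0.0306]
tool_rot: [-3.116, 0.365, -0.008]
contact_force: [0.9, 5.4, 3.5]
grip_width: 0.0126
t 7.63 TCP [480.6  59.5  30.6] plate xy -22.6 -128.5 jaw -13.4 tilt [0.32 0.23] grip 12.6 F [0.9 5.4 3.5] q1,q7 [-0.22 -0.15]
tilt fix wx,wy -0.0053 -0.0045
shift cm [-0.12  5.85 -0.05] wz 0.006
```

```bash

python3 -m pendant '[{"tx":-0.07,"ty":0.8,"tz":0,"wx":-0.004,"wy":-0.004,"wz":0.004},{"tx":-0.05,"ty":0.8,"tz":0,"wx":-0.002,"wy":-0.001,"wz":0},{"tx":-0.02,"ty":0.8,"tz":0,"wx":-0.001,"wy":-0.001,"wz":0},{"tx":0,"ty":0.8,"tz":0.0,"wx":-0.001,"wy":-0.001,"wz":0}]' 0
python3 -c "
import h;h.plan(h.pl(-23.5,-187),30.8,-13.7)"
```

```text
time: 7.97
position: [0.4713, 0.0252, 0.031]
tool_rot: [3.117, -0.374, -0.003]
contact_force: [0.4, 2.3, 0.3]
grip_width: 0.0132
t 7.97 TCP [471.3  25.2  31. ] plate xy -23.5 -164.1 jaw -13.7 tilt [-0.12 -0.1 ] grip 13.2 F [0.4 2.3 0.3] q1,q7 [-0.16 -0.11]
tilt fix wx,wy 0.0022 0.0017
shift cm [0.   2.29 0.03] wz 0.0
```

```bash

python3 -m pendant '[{"tx":0,"ty":0.8,"tz":0.02,"wx":0.001,"wy":0,"wz":0},{"tx":0,"ty":0.8,"tz":0.02,"wx":0,"wy":0,"wz":0},{"tx":0,"ty":0.5,"tz":0.02,"wx":0,"wy":0,"wz":0},{"tx":0,"ty":0.1,"tz":0,"wx":0,"wy":0,"wz":0},{"tx":0,"ty":0,"tz":0,"wx":0,"wy":0,"wz":0}]' 0
python3 - <<'E'
import h,cv2
from plant import viewer
h.plan(h.pl(0,-187),30.8,-13.7)
p,d=viewer.camera("scene");cv2.imwrite("pics/s4.png",p[120:370,130:380][...,::-1].repeat(2,0).repeat(2,1))
E
```

```text
time: 8.38
position: [0.4651, -0.0009, 0.0307]
tool_rot: [3.118, -0.377, -0.002]
contact_force: [2.1, 5.2, 4.4]
grip_width: 0.0124
t 8.38 TCP [465.1  -0.9  30.7] plate xy -23.4 -190.9 jaw -13.8 tilt [-0.09 -0.02] grip 12.4 F [2.1 5.2 4.4] q1,q7 [-0.09 -0.08]
tilt fix wx,wy 0.0007 0.0015
shift cm [ 2.34 -0.39 -0.01] wz -0.002
```

View pics/s4.png

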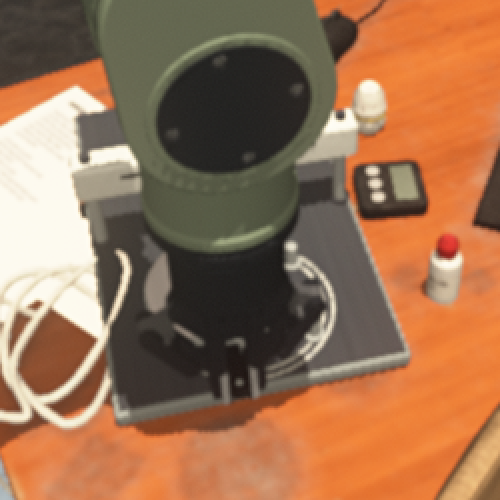

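The arm hides most of the pan, but its lid edge is visible at (160,285) and the plate and bystanders are undisturbed. Next I shift it in x towards the pins while watching the force.

```bash

python3 -m pendant '[{"tx":0.4,"ty":-0.1,"tz":-0.02,"wx":0,"wy":0,"wz":0},{"tx":0.5,"ty":-0.05,"tz":0,"wx":0,"wy":0,"wz":0},{"tx":0.5,"ty":0,"tz":0,"wx":0,"wy":0,"wz":0},{"tx":0.3,"ty":0,"tz":0,"wx":0,"wy":0,"wz":0}]' 0
python3 -c "
import h;h.plan(h.pl(0,-189),30.8,-13.7)"
```

```text
time: 8.77
position: [0.4766, -0.0057, 0.0306]
tool_rot: [3.117, -0.376, -0.02]
contact_force: [-8.1, 5.3, 9.1]
grip_width: 0.0128
t 8.77 TCP [476.6  -5.7  30.6] plate xy -11.1 -192.8 jaw -13.8 tilt [-0.75 -0.01] grip 12.8 F [-8.1  5.3  9.1] q1,q7 [-0.09 -0.08]
tilt fix wx,wy 0.0033 0.0127
shift cm [ 1.11 -0.38 -0.04] wz -0.001
```

```bash

python3 -m pendant '[{"tx":0.05,"ty":-0.25,"tz":-0.06,"wx":0.003,"wy":0.012,"wz":0},{"tx":0.2,"ty":-0.1,"tz":-0.03,"wx":0,"wy":0.003,"wz":0},{"tx":0.2,"ty":-0.05,"tz":0,"wx":0,"wy":0.003,"wz":0}]' 0
python3 -c "
import h;h.plan(h.pl(0,-189),30.8,-13.7)"
```

```text
time: 9.02
position: [0.4799, -0.0057, 0.0311]
tool_rot: [3.116, -0.378, 0.001]
contact_force: [-1.2, 0.7, -0.5]
grip_width: 0.0126
t 9.02 TCP [479.9  -5.7  31.1] plate xy -7.9 -192.0 jaw -13.8 tilt [ 0.03 -0.18] grip 12.6 F [-1.2  0.7 -0.5] q1,q7 [-0.09 -0.08]
tilt fix wx,wy 0.003 -0.0013
shift cm [ 0.79 -0.31  0.03] wz -0.003
```

```bash

python3 -m pendant '[{"tx":0.2,"ty":-0.2,"tz":0,"wx":0.002,"wy":0,"wz":0},{"tx":0.2,"ty":-0.15,"tz":0,"wx":0,"wy":0.003,"wz":0},{"tx":0.15,"ty":-0.05,"tz":0,"wx":0,"wy":0.002,"wz":0}]' 0
python3 -c "
import h;h.plan(h.pl(0,-189),30.8,-13.7)"
```

```text
time: 9.27
position: [0.4841, -0.0049, 0.0309]
tool_rot: [3.115, -0.38, 0.001]
contact_force: [-6.2, 2.3, 7.8]
grip_width: 0.0129
t 9.27 TCP [484.1  -4.9  30.9] plate xy -4.0 -190.2 jaw -13.9 tilt [ 0.01 -0.2 ] grip 12.9 F [-6.2  2.3  7.8] q1,q7 [-0.09 -0.08]
tilt fix wx,wy 0.0034 -0.001
shift cm [ 0.4  -0.12  0.01] wz -0.004
```

```bash

python3 -m pendant '[{"tx":0,"ty":0,"tz":-0.03,"wx":0.003,"wy":0,"wz":0},{"tx":0,"ty":0,"tz":0,"wx":0,"wy":0,"wz":0},{"tx":0,"ty":0,"tz":0,"wx":0,"wy":0,"wz":0},{"tx":0,"ty":0,"tz":0,"wx":0,"wy":0,"wz":0},{"tx":0,"ty":0,"tz":-1,"wx":0,"wy":0,"wz":0},{"tx":0,"ty":0.2,"tz":-3,"wx":0,"wy":0,"wz":0},{"tx":0,"ty":0,"tz":-4,"wx":0,"wy":0,"wz":0},{"tx":0,"ty":0,"tz":-4,"wx":0,"wy":0,"wz":0}]' 0.35
python3 -m pendant '[{"tx":0,"ty":2,"tz":-3,"wx":0,"wy":0,"wz":0},{"tx":0,"ty":3,"tz":-2,"wx":0,"wy":0,"wz":0},{"tx":0,"ty":3,"tz":0,"wx":0,"wy":0,"wz":0},{"tx":0,"ty":0,"tz":0,"wx":0,"wy":0,"wz":0}]' 0
python3 - <<'E'
import h,cv2
from plant import viewer
h.plan(h.pl(-95,-105),150,-13.7)
p,d=viewer.camera("wrist");cv2.imwrite("pics/w5.png",p[...,::-1])
E
```

```text
time: 9.93
position: [0.4814, -0.0082, 0.1507]
tool_rot: [3.116, -0.384, -0.014]
contact_force: [1.3, 0.3, -0.3]
grip_width: 0.0297
time: 10.27
position: [0.4632, -0.0878, 0.2138]
tool_rot: [3.117, -0.379, 0.006]
contact_force: [-0.3, -1.0, 0.3]
grip_width: 0.0001
t 10.27 TCP [463.2 -87.8 213.8] plate xy -4.7 -275.7 jaw -13.9 tilt [ 0.19 -0.14] grip 0.1 F [-0.3 -1.   0.3] q1,q7 [0.03 0.02]
tilt fix wx,wy 0.0016 -0.0039
shift cm [ -9.11 -17.06   6.31] wz -0.003
```

View pics/w5.png

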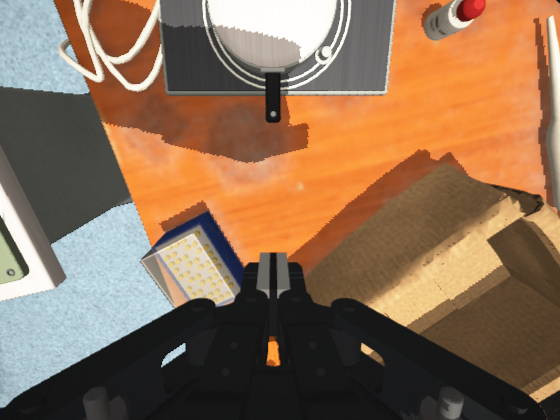

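The wrist view shows the pan on the double ring with its handle straight along the plate (273,70 to 273,120). The near pin at (325,52) is still slightly clear of the rim. Next is a gentle push from the robot side with shut fingers.

```bash

python3 -m pendant '[{"tx":-3,"ty":-2,"tz":0,"wx":0,"wy":0,"wz":0},{"tx":-3,"ty":-2.5,"tz":0,"wx":0,"wy":0,"wz":0},{"tx":-3,"ty":-2.5,"tz":0,"wx":0,"wy":0,"wz":0},{"tx":0,"ty":-3.5,"tz":0.5,"wx":0,"wy":0,"wz":0},{"tx":0,"ty":-3.5,"tz":1,"wx":0,"wy":0,"wz":0},{"tx":0,"ty":-3,"tz":2,"wx":0,"wy":0,"wz":0},{"tx":0,"ty":0,"tz":2,"wx":0,"wy":0,"wz":0},{"tx":0,"ty":0,"tz":0,"wx":0,"wy":0,"wz":0}]' 0
python3 -c "
import h;h.plan(h.pl(-95,-103),38,-13.7)"
```

```text
time: 10.98
position: [0.413, 0.1124, 0.1582]
tool_rot: [-3.117, 0.378, -0.009]
contact_force: [0.2, -0.5, 0.0]
grip_width: 0.0003
t 10.98 TCP [413.  112.4 158.2] plate xy -100.8 -93.1 jaw -13.8 tilt [0.34 0.07] grip 0.3 F [ 0.2 -0.5  0. ] q1,q7 [-0.43 -0.33]
tilt fix wx,wy -0.0026 -0.0054
shift cm [ 0.52  1.02 12.02] wz -0.002
```

```bash

python3 -m pendant '[{"tx":0.3,"ty":1,"tz":2,"wx":-0.002,"wy":-0.005,"wz":0},{"tx":0,"ty":0,"tz":3,"wx":0,"wy":0,"wz":0},{"tx":0,"ty":0,"tz":3,"wx":0,"wy":0,"wz":0},{"tx":0,"ty":0,"tz":2.5,"wx":0,"wy":0,"wz":0},{"tx":0,"ty":0,"tz":1.3,"wx":0,"wy":0,"wz":0},{"tx":0,"ty":0,"tz":0,"wx":0,"wy":0,"wz":0}]' 0
python3 -c "
import h;h.plan(h.pl(-77,-103),38,-13.7)"
```

```text
time: 11.48
position: [0.4145, 0.1031, 0.04]
tool_rot: [-3.116, 0.376, -0.003]
contact_force: [0.7, -0.7, 0.9]
grip_width: 0.0001
t 11.48 TCP [414.5 103.1  40. ] plate xy -97.2 -101.7 jaw -13.8 tilt [0.13 0.14] grip 0.1 F [ 0.7 -0.7  0.9] q1,q7 [-0.33 -0.28]
tilt fix wx,wy -0.003 -0.0017
shift cm [2.02 0.12 0.2 ] wz -0.001
```

```bash

python3 -m pendant '[{"tx":0.6,"ty":0.1,"tz":0.1,"wx":0,"wy":0,"wz":0},{"tx":0.6,"ty":0,"tz":0,"wx":0,"wy":0,"wz":0},{"tx":0.4,"ty":0,"tz":0,"wx":0,"wy":0,"wz":0},{"tx":0,"ty":0,"tz":0,"wx":0,"wy":0,"wz":0}]' 0
python3 - <<'E'
import h,cv2
from plant import viewer
h.plan(h.pl(-70,-103),38,-13.7)
p,d=viewer.camera("wrist");cv2.imwrite("pics/w6.png",p[...,::-1])
p,d=viewer.camera("top");cv2.imwrite("pics/t6.png",cv2.resize(p[180:350,150:390],None,fx=3,fy=3)[...,::-1])
E
```

```text
time: 11.82
position: [0.4327, 0.0975, 0.0428]
tool_rot: [-3.116, 0.378, -0.007]
contact_force: [0.2, 0.1, -0.4]
grip_width: -0.0
t 11.82 TCP [432.7  97.5  42.8] plate xy -78.2 -103.0 jaw -13.8 tilt [0.26 0.15] grip -0.0 F [ 0.2  0.1 -0.4] q1,q7 [-0.31 -0.26]
tilt fix wx,wy -0.0037 -0.0039
shift cm [0.82 0.   0.48] wz -0.002
```

View pics/t6.png

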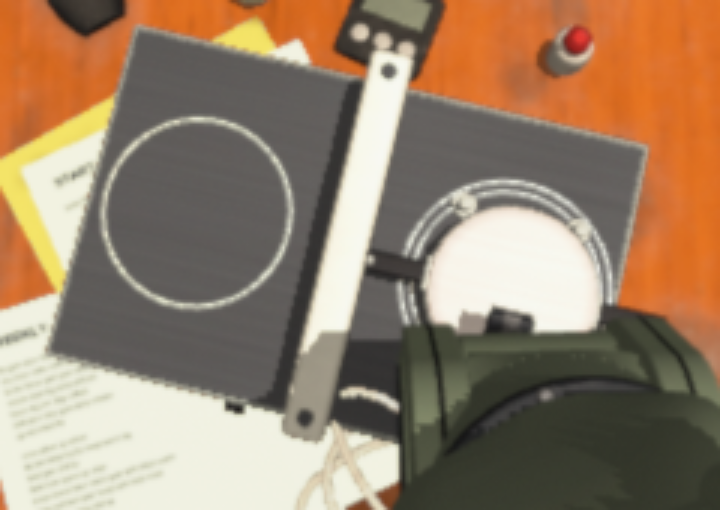

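The top crop shows the pan on the double ring with a small gap to both pins (465,205 and 580,230), and shut fingers at the near side (508,318).

```bash

python3 -m pendant '[{"tx":0.2,"ty":0,"tz":0.5,"wx":-0.003,"wy":-0.003,"wz":0},{"tx":0.2,"ty":0,"tz":0.05,"wx":0,"wy":0,"wz":0},{"tx":0.2,"ty":0,"tz":0.05,"wx":0,"wy":0,"wz":0}]' 0
python3 -c "
import h;h.plan(h.pl(-70,-103),38,-13.7)"
python3 -m pendant '[{"tx":0.15,"ty":0,"tz":0.05,"wx":0,"wy":0,"wz":0},{"tx":0.15,"ty":0,"tz":0.02,"wx":0,"wy":0,"wz":0}]' 0
python3 -c "
import h;h.plan(h.pl(-70,-103),38,-13.7)"
```

```text
time: 12.17
position: [0.4377, 0.0967, 0.0369]
tool_rot: [-3.118, 0.376, -0.0]
contact_force: [-6.9, 2.0, 6.1]
grip_width: 0.0001
t 12.17 TCP [437.7  96.7  36.9] plate xy -73.1 -102.5 jaw -13.8 tilt [0.01 0.05] grip 0.1 F [-6.9  2.   6.1] q1,q7 [-0.31 -0.26]
tilt fix wx,wy -0.0008 -0.0
shift cm [ 0.31  0.05 -0.11] wz -0.001
time: 12.33
position: [0.4394, 0.0961, 0.0359]
tool_rot: [-3.119, 0.375, 0.005]
contact_force: [-6.3, 1.7, 4.9]
grip_width: -0.0
t 12.33 TCP [439.4  96.1  35.9] plate xy -71.4 -102.7 jaw -13.7 tilt [-0.2   0.05] grip -0.0 F [-6.3  1.7  4.9] q1,q7 [-0.31 -0.26]
tilt fix wx,wy -0.0 0.0035
shift cm [ 0.14  0.03 -0.21] wz -0.0
```

```bash

python3 -m pendant '[{"tx":0.15,"ty":0,"tz":-0.05,"wx":0,"wy":0.003,"wz":0},{"tx":0.15,"ty":0,"tz":-0.03,"wx":0,"wy":0.001,"wz":0}]' 0
python3 -c "
import h;h.plan(h.pl(-70,-103),38,-13.7)"
python3 -m pendant '[{"tx":0.12,"ty":0,"tz":-0.03,"wx":0,"wy":0.002,"wz":0}]' 0
python3 -c "
import h;h.plan(h.pl(-70,-103),38,-13.7)"
```

```text
time: 12.5
position: [0.4414, 0.0955, 0.0364]
tool_rot: [3.119, -0.374, -0.003]
contact_force: [-7.8, 4.9, 0.2]
grip_width: 0.0003
t 12.50 TCP [441.4  95.5  36.4] plate xy -69.2 -102.8 jaw -13.7 tilt [-0.13 -0.01] grip 0.3 F [-7.8  4.9  0.2] q1,q7 [-0.31 -0.26]
tilt fix wx,wy 0.0006 0.0021
shift cm [-0.08  0.02 -0.16] wz 0.0
time: 12.58
position: [0.4415, 0.0956, 0.0366]
tool_rot: [3.119, -0.373, -0.005]
contact_force: [-9.0, 5.5, 0.5]
grip_width: 0.0002
t 12.58 TCP [441.5  95.6  36.6] plate xy -69.2 -102.7 jaw -13.6 tilt [-0.17 -0.02] grip 0.2 F [-9.   5.5  0.5] q1,q7 [-0.31 -0.26]
tilt fix wx,wy 0.001 0.0028
shift cm [-0.08  0.03 -0.14] wz 0.001
```

```bash

python3 -m pendant '[{"tx":0.2,"ty":0,"tz":0,"wx":0,"wy":0.003,"wz":0},{"tx":0.2,"ty":0,"tz":0,"wx":0,"wy":0.002,"wz":0}]' 0
python3 -c "
import h;h.plan(h.pl(-70,-103),38,-13.7)"
python3 -m pendant '[{"tx":0.2,"ty":0,"tz":0,"wx":0,"wy":0.003,"wz":0},{"tx":0.2,"ty":0,"tz":0,"wx":0,"wy":0.002,"wz":0}]' 0
python3 -c "
import h;h.plan(h.pl(-70,-103),38,-13.7)"
```

```text
time: 12.75
position: [0.4418, 0.0959, 0.0361]
tool_rot: [3.119, -0.369, -0.01]
contact_force: [-13.5, 6.7, 3.8]
grip_width: 0.0001
t 12.75 TCP [441.8  95.9  36.1] plate xy -68.9 -102.3 jaw -13.5 tilt [-0.36 -0.01] grip 0.1 F [-13.5   6.7   3.8] q1,q7 [-0.31 -0.26]
tilt fix wx,wy 0.0017 0.0061
shift cm [-0.11  0.07 -0.19] wz 0.004
time: 12.92
position: [0.4418, 0.096, 0.0359]
tool_rot: [3.118, -0.365, -0.016]
contact_force: [-13.7, 4.2, 13.3]
grip_width: 0.0001
t 12.92 TCP [441.8  96.   35.9] plate xy -69.0 -102.3 jaw -13.4 tilt [-0.6  -0.04] grip 0.1 F [-13.7   4.2  13.3] q1,q7 [-0.31 -0.26]
tilt fix wx,wy 0.0031 0.01
shift cm [-0.1   0.07 -0.21] wz 0.006
```

```bash

python3 -m pendant '[{"tx":-0.3,"ty":0,"tz":0,"wx":0,"wy":0.009,"wz":0},{"tx":-0.8,"ty":0,"tz":0,"wx":0,"wy":0,"wz":0},{"tx":-1.2,"ty":0,"tz":-0.5,"wx":0,"wy":0,"wz":0},{"tx":0,"ty":0,"tz":-3,"wx":0,"wy":0,"wz":0},{"tx":0,"ty":0,"tz":-4,"wx":0,"wy":0,"wz":0},{"tx":0,"ty":0.5,"tz":-4,"wx":0,"wy":0,"wz":0},{"tx":0,"ty":3,"tz":-3,"wx":0,"wy":0,"wz":0},{"tx":0,"ty":3.5,"tz":-1,"wx":0,"wy":0,"wz":0}]' 0
python3 -m pendant '[{"tx":1,"ty":3.5,"tz":0,"wx":0,"wy":0,"wz":0},{"tx":2,"ty":3.5,"tz":0,"wx":0,"wy":0,"wz":0},{"tx":2,"ty":2,"tz":0,"wx":0,"wy":0,"wz":0},{"tx":2,"ty":0,"tz":0,"wx":0,"wy":0,"wz":0},{"tx":1,"ty":0,"tz":0,"wx":0,"wy":0,"wz":0},{"tx":0,"ty":0,"tz":0,"wx":0,"wy":0,"wz":0}]' 0
python3 - <<'E'
import h,cv2,numpy as np
from plant import viewer
h.plan(h.pl(0,-250))
f=lambda w:np.stack([(w-h.C)@h.PX,(w-h.C)@h.PY],-1).round(1)
p,d=viewer.camera("wrist");cv2.imwrite("pics/w7.png",p[...,::-1]);np.savez("/tmp/w7.npz",p=p,d=d)
p,d=viewer.camera("top");cv2.imwrite("pics/t7.png",p[...,::-1]);m=viewer.camera_model("top")
h.PL[:]=list(h.pl(0,-80)/1000)
w,H,st=h.pan_top(m,p,d);(c,r)=cv2.minEnclosingCircle((w[:,:2]*1000).astype(np.float32))
e=cv2.fitEllipse((w[:,:2]*1000).astype(np.float32));c=np.array(e[0])
print("lid plate xy",f(c),e,"heat err",f(c)+[0,105])
a=cv2.resize(cv2.imread("pics/w7.png")[:300,100:460],None,fx=1.1,fy=1.1)
b=cv2.resize(cv2.imread("pics/t7.png")[210:320,230:375],None,fx=2.72,fy=2.72)
hh=min(len(a),len(b));cv2.imwrite("pics/c7.png",np.hstack([a[:hh],b[:hh]]))
E
```

```text
time: 13.58
position: [0.4007, 0.0379, 0.1934]
tool_rot: [3.119, -0.354, -0.004]
contact_force: [1.1, -1.6, 0.1]
grip_width: -0.0002
time: 14.08
position: [0.4586, -0.0785, 0.1982]
tool_rot: [3.117, -0.363, 0.013]
contact_force: [0.3, -0.1, 0.4]
grip_width: -0.0001
t 14.08 TCP [458.6 -78.5 198.2] plate xy -11.4 -267.8 jaw -13.3 tilt [ 0.44 -0.27] grip -0.1 F [ 0.3 -0.1  0.4] q1,q7 [0.01 0.01]
tilt fix wx,wy 0.0029 -0.0085
shift cm [ 1.15 -1.77  0.  ] wz None
lid plate xy [   1.6 -101.1] ((510.6623840332031, 80.39411926269531), (93.21565246582031, 111.08219909667969), 42.84329605102539) heat err [1.6 3.9]
```

View pics/c7.png

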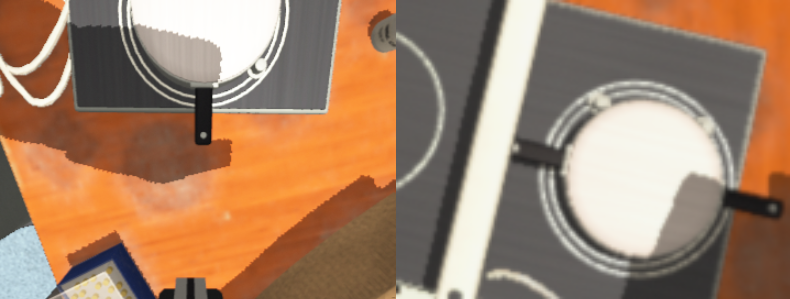

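The composite shows the handles parallel to the plate in both views. The lid edge meets the near pin in the wrist crop (258,67), and in the top crop it lies next to both pins (600,98 and 705,125). Next I measure this against the ring and pins in the same top camera.

```bash
cat > chk.py <<'E'
import h,cv2,numpy as np
from plant import viewer
m=viewer.camera_model("top")
f=lambda w:np.stack([(w-h.C)@h.PX,(w-h.C)@h.PY],-1).round(1)
p0=np.load("/tmp/top.npz")["p"];p1=cv2.imread("pics/t7.png")[...,::-1]
def ell(mask,z):
    cs,_=cv2.findContours(mask.astype(np.uint8),0,1);c=cv2.convexHull(max(cs,key=lambda c:cv2.contourArea(cv2.convexHull(c))))[:,0]
    e=cv2.fitEllipseDirect((h.ray(m,c,z)[:,:2]*1000).astype(np.float32));return f(np.array(e[0])),np.round(e[1],1)
sl=(slice(235,316),slice(279,358))
sub=p0[sl].astype(int);M=np.zeros(p0.shape[:2],bool);M[sl]=sub.min(-1)>115
k=cv2.morphologyEx(M.astype(np.uint8),cv2.MORPH_CLOSE,np.ones((5,5)))
print("ring",ell(k,.02))
L=np.zeros_like(M);L[sl]=(p1[sl].astype(int).min(-1)>95)
L=cv2.morphologyEx(L.astype(np.uint8),cv2.MORPH_OPEN,np.ones((9,9)))
print("lid",ell(L,.063))
d=viewer.camera_model("wrist")
E
python3 chk.py
python3 - <<'E'
import cv2,numpy as np
a=cv2.imread("pics/top0.png")[235:316,275:375];b=cv2.imread("pics/t7.png")[235:316,275:375]
cv2.imwrite("pics/c8.png",np.vstack([cv2.resize(a,None,fx=7,fy=3.6,interpolation=2)[:290],cv2.resize(b,None,fx=7,fy=3.6)[:290]]) if 0 else np.hstack([cv2.resize(a,None,fx=4,fy=4,interpolation=2),cv2.resize(b,None,fx=4,fy=4,interpolation=2)]))
E
```

```text
ring (array([  -4.1, -112.5]), array([143. , 162.6]))
lid (array([   7. , -106.5]), array([121.5, 129.2]))
```

View pics/c8.png

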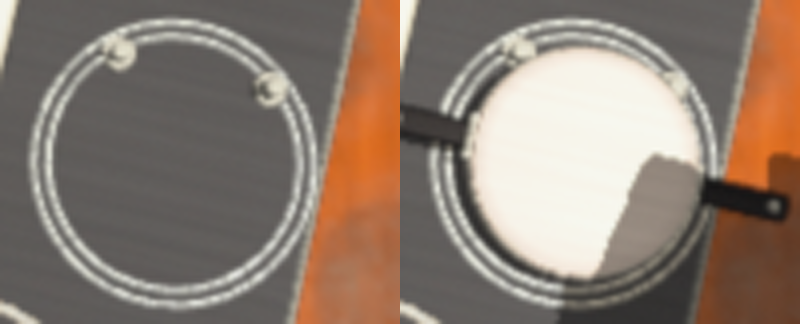

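```bash
python3 - <<'E'
import h,numpy as np
from plant import viewer
m=viewer.camera_model("top")
f=lambda w:np.stack([(w-h.C)@h.PX,(w-h.C)@h.PY],-1).round(1)
g=lambda u,v:(275+u/4-.4,235+v/4-.4)
print("ring L R T B",f(h.ray(m,[g(32,162),g(317,162),g(175,18),g(175,306)],.02)[:,:2]*1000))
print("ring c",f(h.ray(m,[g(174.5,162)],.02)[:,:2]*1000))
print("lid c",f(h.ray(m,[g(186,162)],.063)[:,:2]*1000), "edges",f(h.ray(m,[g(67,165),g(305,165),g(186,47),g(186,278)],.063)[:,:2]*1000))
print("pins top",f(h.ray(m,[g(121,47),g(270,83)],.042)[:,:2]*1000))
E
```

```text
ring L R T B [[ -17.1  -36.9]
 [  15.3 -174.1]
 [  69.   -90.5]
 [ -68.8 -120.7]]
ring c [[  -0.9 -105.5]]
lid c [[  -1.5 -106.8]] edges [[ -15.7  -52.7]
 [  10.  -161.6]
 [  51.4  -95.3]
 [ -53.7 -118.2]]
pins top [[  46.4  -66.2]
 [  45.9 -140.5]]
```

Ring centre and lid centre agree to about 1.5 mm. The push also stalled at 14 N along plate x, which both pins must be sharing. I'll move the arm out of the scene camera's line for one last look at both pins.

```bash

python3 -m pendant '[{"tx":-1,"ty":-1,"tz":-3,"wx":0,"wy":0,"wz":0},{"tx":-2,"ty":-3,"tz":-2,"wx":0,"wy":0,"wz":0},{"tx":-2,"ty":-3.5,"tz":-1,"wx":0,"wy":0,"wz":0},{"tx":0,"ty":-3.8,"tz":0,"wx":0,"wy":0,"wz":0},{"tx":0,"ty":-3.8,"tz":0,"wx":0,"wy":0,"wz":0},{"tx":0,"ty":-3.8,"tz":0,"wx":0,"wy":0,"wz":0},{"tx":0,"ty":-3.8,"tz":0,"wx":0,"wy":0,"wz":0},{"tx":0,"ty":-3.8,"tz":0,"wx":0,"wy":0,"wz":0}]' 0
python3 -m pendant '[{"tx":0,"ty":-3.8,"tz":0,"wx":0,"wy":0,"wz":0},{"tx":0,"ty":-3.8,"tz":0,"wx":0,"wy":0,"wz":0},{"tx":0,"ty":-3.8,"tz":0,"wx":0,"wy":0,"wz":0},{"tx":0,"ty":-3,"tz":0,"wx":0,"wy":0,"wz":0},{"tx":0,"ty":0,"tz":0,"wx":0,"wy":0,"wz":0}]' 0
python3 - <<'E'
import cv2,numpy as np
from plant import viewer
p,d=viewer.camera("scene");q=p[::,::,::-1]
cv2.imwrite("pics/s9.png",np.hstack([cv2.resize(q[225:325,195:315],None,fx=4,fy=4,interpolation=2),cv2.resize(q[140:340,150:380],None,fx=1.35,fy=2)[:400]]))
E
```

```text
time: 14.85
position: [0.4595, 0.2007, 0.2596]
tool_rot: [3.117, -0.37, 0.006]
contact_force: [1.0, -1.0, -0.7]
grip_width: -0.0002
time: 15.27
position: [0.4856, 0.3577, 0.2576]
tool_rot: [-3.122, 0.35, 0.001]
contact_force: [-1.8, -0.3, -0.4]
grip_width: -0.0001
```

View pics/s9.png

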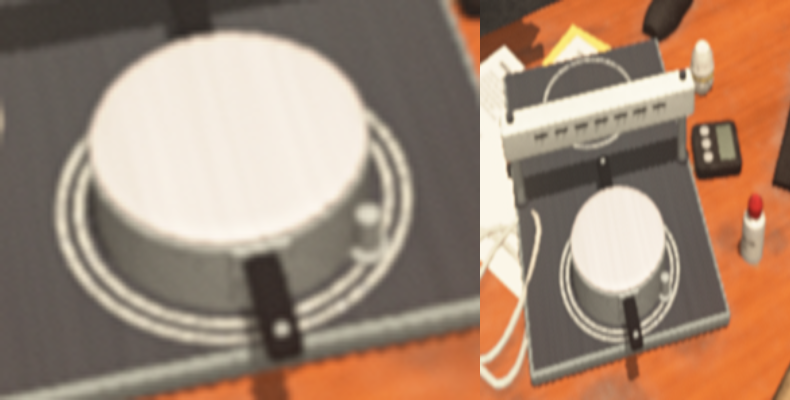

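The scene crop shows the pan flat and centred in the double ring, its side against the visible pin (368,225) and its handles along the plate. The bridge, timer, objective and dropper all stand where they were. Handing in.

```bash
python3 -c "
from plant import arm
s=arm.observe();print(s['time'],s['contact_force'],abs(s['qd']).max());print(arm.sign_off())"
```

```text
15.3167 [-0.7235707  -0.38127653  0.03881   ] 0.07661192390312185
the job is handed in; nothing more can be done
None
```

I slid the pan from the single-ring mark, under the bridge, to the double-ring mark and brought it up against the locating pins. The job was handed in at 15.3 s, with the arm clear and touching nothing.

- **How:** I held the outer handle to slide the pan halfway under the bridge, let go, then took the leading handle on the far side. I pulled it past the near pin, about 6 mm outside the 17 mm limit, and shifted it towards the pins. A last push with shut fingers brought it up to them.
- **Forces:** The final push stalled at about 14 N, nearly straight across the plate. The highest reading I saw was about 20 N in all, 13 N of it downward, during that same push.
- **Last checks:** In the top view, the lid centre is about 1.5 mm from the ring centre. The handles lie along the plate and the pan looks flat. The bridge, timer, objective and dropper bottle appear unmoved.
- **Less certain:**
  - The final scene view shows only the outer pin in contact. I infer contact with the pin nearer the bridge from the stalled push and the top view, good to about 1–2 mm.
  - My automatic ring and lid fits came out contaminated, so the 1.5 mm figure comes from edges I read by eye.
  - While gripped, the tool rose 1–2 mm and pulled up by 2–3 N, less than the pan's weight. I corrected it each time.

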